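# Hold the airflow meter over the seed blower's outlet

## Task

First slide the yellow gate of the seed blower fully open by its red tab. Then pick up the orange airflow meter by its black stem, lift it above the tops of the tubes in the rack, carry it across without it bumping the blower or anything bumping the rack, and hold it upright about a centimetre above the blower's outlet, centred on it and square with it (long side along long side), touching nothing but the gripper. Finish while still holding it there, with the gate left open and the jar, steel cup and brass weight left where they are.

Things in the scene. Friction and masses are not known exactly. Their poses are not given: they have to be found in the camera images.
- blower: teal seed blower, fixed. Origin on the table straight under the middle of the air outlet. Low deck 220 mm (its x) by 270 mm (its y, from -120 to +150), deck top 80 mm above the table. On its -y side a tower, y -120 to -310, 200 mm high, with a steel filter drum on top up to 306 mm at y = -235. Two aluminium gate tracks run along its y on the deck at x = -54 to -40 and +40 to +54, y -45 to +150, tops 108 mm above the table.
- outlet (a point): middle of the mouth of the air outlet, level with its steel rim, 100 mm above the table. The rectangular mouth is 44 mm along x and 60 mm along y (rim outside 54 x 70 mm); axes are the blower's, z up. Under the closed gate it is covered.
- gate (a joint): sliding yellow gate plate (84 x 90 x 5 mm, its underside 1 mm over the rim of the outlet): 0 m = shut over the outlet, grows as it slides along the blower's +y, stop at 0.08 m = fully open. Moves against a light friction of about 1.5 N and stays where it is left.
- gate_tab (a point): upright red tab standing on the gate plate, gripped to slide it: 34 mm along the blower's x, 14 mm thick along y, from 5 to 50 mm above the plate's underside (106 to 151 mm above the table); this point is in its middle, 131 mm above the table, and is 36 mm along +y of the outlet's middle when the gate is shut; its axes are the blower's.
- meter: orange and black airflow meter, loose, about 0.25 kg, standing upright; origin at the centre of its underside. Orange head 44 mm (its x) by 60 mm (its y), 30 mm high; black shoulder 32 x 44 mm up to 42 mm; black stem 22 mm (x) by 30 mm (y) from 42 up to 120 mm, for gripping; z up.
- meter_center (a point): point on the meter's middle axis 60 mm above its underside (half-way up); axes are the meter's: x its short side, y its long side.
- rest: round black rubber rest, 100 mm across, 6 mm thick, fixed on the table; the meter starts standing on it. Origin at its underside.
- rack: fixed wooden rack of five corked glass tubes, standing between rest and blower: 240 mm (its x) by 46 mm (its y), wood up to 70 mm, tube tops 130 mm above the table. Origin at the centre of its underside.
- jar: seed jar with a white lid, 64 mm across, 85 mm high, loose bystander; origin at the centre of its underside.
- cup: open steel sample cup, 70 mm across, 55 mm high, loose bystander; origin at the centre of its underside.
- weight: brass weight, 32 mm across, 42 mm high, loose bystander standing on the blower's deck near its -x, -y corner; origin at the centre of its underside.
Things that resemble listed ones, but are neither listed nor needed, are in the scene too. Of the things shaped like the rest, the black one is meant.

How it is judged:
By the outcome, as a careful person would: the job done as asked, in the order asked, and still so for the second after the job is handed in, while the arm keeps its last pose, push and grip.
It also fails if it takes over 58 s, if anything falls off the work surface, if the arm or the gripper's body presses on something with over 40 N, if the wrist force passes 120 N, or if a joint passes its speed limit or range.

## Robot

A 6-joint arm with a two-finger parallel gripper is mounted at the origin on the work surface. World frame = base frame: x ahead of the robot, y to its left, z up, the work surface at z = 0. Lengths are in m, angles in degrees, forces in N, time in s.
With the tool pointing down it reaches from about 0.375 to 0.75 m from the base axis. Payload 9 kg.
Tool frame: the origin (TCP) lies midway between the tips of the shut fingers; the grasp point (between the pads) lies 19 mm behind it (r.pinch_z is the distance from the TCP to the grasp point, in m); z points along the fingers, y is the direction in which the jaws open and shut (so a half turn about z gives the same grasp; the last joint's range is limited). The gripper opens to 85 mm and grips with 20 to 120 N. Pads are 22 mm wide; open, the fingers measure 114 mm over their backs; the gripper's body (76 mm by 85 mm) begins 54 mm behind the grasp point. The pads swing forward as they close: fully open they stand 13 mm farther back than shut.
Start: joints at [-12.473, 5.964, 5.575, 89.605, 0, 77.527], TCP at [0.6, 0, 0.231] pointing down, gripper open.
Joint ranges: [-171.21, 171.21], [-48.23, 106.86], [-62.78, 66.21], [-105.2, 120.99], [-86.42, 89.51], [-180, 180]. Speed limits (degrees/s): [127.2, 127.2, 147.25, 180, 180, 180].

## Interface

Orientations are given as a 3x3 rotation matrix whose columns are the frame's x, y, z axes.
In Python, from plant import r, grab_frame, camera_model gives the robot as it stands. The module is installed in compiled form; this text tells all that it offers.
- The arm moves only by the tool carry_out, never from a script. Its argument "targets" is a list of rows, each a list of 7 numbers: the turn, a rotation vector about the tool's x, y, z in rad, then the shift along the tool's x, y, z in mm, then the finger opening in mm, from 0 to 85.4. A call has 1 to 12 rows; each row shifts and turns the commanded pose from where the row before left it, along the tool's axes as they then stand; what a row does not reach is not made up. A row lasts 1/8 s, in which the tool goes at most 62.5 mm and 10.7 degrees, less where a joint would pass 70% of its speed; a pose out of reach is approached as far as the arm can. A call with a gripper value outside its range is refused whole. The fingers move at their own pace and stop on an object; "squeeze" is the grip in N (left out, the last holds). Time passes only in rows, so rows that do not move let the fingers close. It gives the time, the measured TCP pose, the force and the opening at its end, in the units of the state.
- r.observe(): the state, without advancing time (a new reading comes with each control period).
- grab_frame(name): name is "scene" or "side" or "wrist"; returns the picture (480x640x3 uint8, red, green, blue); there is no depth.
- camera_model(name): a dict with "fov_y" (degrees; the focal length in pixels is half the picture's height over the tangent of half this angle, whatever the lens; pixels are square), "cx", "cy" (the principal point, pixels), "T" (4x4, takes a point from camera to world coordinates). Camera axes: x right, y up, looking along -z (the intrinsics and any distortion apply to the point x, -y, -z); pixel columns grow to the right and rows downward; lengths in m; the calibration is good to about 2 mm. A picture is of the moment at which its call begins: read the wrist's pose just before it. camera_model takes no time and is no camera call; for the wrist camera it gives the pose at the moment of the call.
- r.job_done(): hands the job in, once; it reports no verdict.
The state is a dict: "t": time; "q": joint angles; "joint_velocities": joint speeds; "effort": joint torques, N m; "tool_pos": TCP position; "orientation": TCP orientation; "contact_force": force on the tool from outside, world axes, zero at the start; "moment": the same for the moment, N m; "grip_width": opening from 0.0 (shut) to 1.0 (fully open).
Only numpy, scipy, OpenCV 4.12 (cv2) and the standard library are available. Lean on these libraries where they do the work, as an engineer would, in place of code of your own. Each camera call takes 0.05 s, during which the arm holds its last target. There are 200 camera calls.

## Working session

There is one attempt and no reset: what is moved stays moved. The work goes in short steps, Python scripts to look and compute and a tool call to move; the robot and the scene stay as the last step left them, time stands still between calls to the robot, and variables do not carry over. Pictures are saved under pics/ and viewed, about 8 in all and at most 12, crops included, and the job is handed in when it is done.

Besides the shell and the picture viewer there is one more tool, called after "Emit:" as name([rows], argument=value, ...), one row to a line, values as JSON. carry_out: Moves the arm, as the interface text tells. Its arguments: {"type":"object","properties":{"targets":{"type":"array"},"squeeze":{"type":"number"}},"required":["targets"]}

```bash
mkdir -p pics; cat > h.py <<'E'
import numpy as np, cv2
from plant import r, grab_frame, camera_model
def save(n,f): cv2.imwrite('pics/'+f,grab_frame(n)[:,:,::-1])
E
python3 - <<'E'
from h import *
for n in('scene','side','wrist'):
    m=camera_model(n); save(n,n+'0.png'); print(n,{k:(np.round(v,4).tolist()) if k=='T' else v for k,v in m.items()})
s=r.observe(); print(s, r.pinch_z)
E
```

```text
scene {'fov_y': 44.84722783386527, 'cx': 313.25197636231223, 'cy': 237.34649584280925, 'T': [[-0.5356, -0.6868, 0.4914, 1.1701], [0.8445, -0.4358, 0.3113, 0.5188], [0.0004, 0.5817, 0.8134, 1.1525], [0.0, 0.0, 0.0, 1.0]]}
side {'fov_y': 47.48943667513292, 'cx': 324.5357731700037, 'cy': 238.15221849293002, 'T': [[0.9418, 0.2275, -0.2477, 0.2461], [-0.336, 0.604, -0.7227, -0.6741], [-0.0148, 0.7638, 0.6452, 0.8087], [0.0, 0.0, 0.0, 1.0]]}
wrist {'fov_y': 66.06295276753494, 'cx': 316.45976738048665, 'cy': 242.3109371333071, 'T': [[1.0, -0.0008, 0.0022, 0.5997], [0.0001, 0.9567, 0.2911, 0.0749], [-0.0024, -0.2911, 0.9567, 0.374], [0.0, 0.0, 0.0, 1.0]]}
{'t': 0.15, 'q': array([-1.24728166e+01,  5.99162410e+00,  5.53935011e+00,  8.96045604e+01,
       -1.72150841e-03,  7.75269685e+01]), 'joint_velocities': array([ 0.03240945, -0.12439579,  0.22150518,  0.00698967,  0.02912858,
        0.02104838]), 'effort': array([ 3.56894714e-03, -5.57353413e+01,  5.04006886e+01,  1.24952567e-02,
       -2.60494489e-04,  1.42527287e-05]), 'tool_pos': array([5.99758222e-01, 5.86524247e-05, 2.30711861e-01]), 'orientation': array([[-3.67569271e-06,  9.99999525e-01, -9.75025282e-04],
       [ 9.99999983e-01,  3.85597701e-06,  1.84900366e-04],
       [ 1.84904038e-04, -9.75024586e-04, -9.99999508e-01]]), 'contact_force': array([ 0.46201124, -0.61530327, -0.15828772]), 'moment': array([ 0.03294611, -0.02597604,  0.00571015]), 'grip_width': 1.0005500054082184} 0.0187
```

View pics/scene0.png

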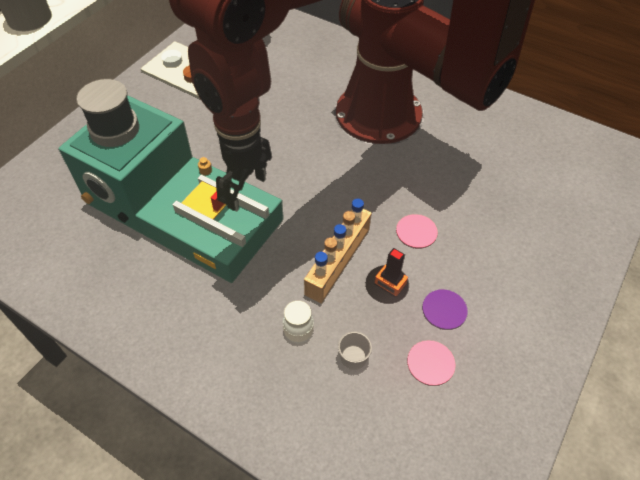

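View pics/side0.png

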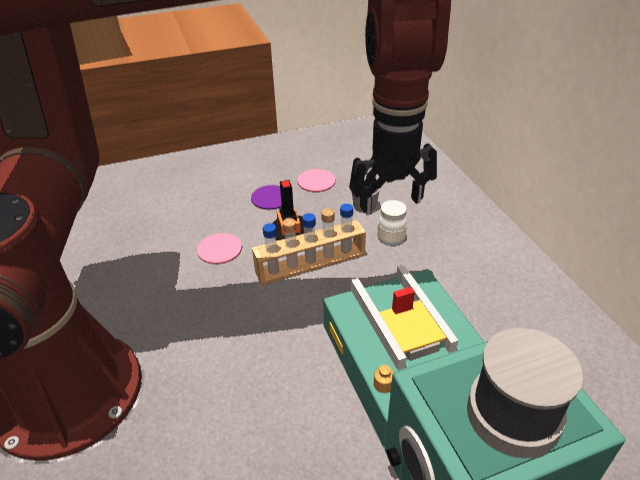

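```bash
python3 - <<'E'
import cv2,numpy as np
a=cv2.imread('pics/scene0.png');b=cv2.imread('pics/side0.png')
def c(i,x,y,w): 
    h=w*3//4; return cv2.resize(i[y:y+h,x:x+w],(400,300),interpolation=cv2.INTER_CUBIC)
cv2.imwrite('pics/c1.png',np.vstack([np.hstack([c(a,130,155,160),c(a,345,235,100)]),np.hstack([c(b,320,260,160),c(b,245,172,100)])]))
E
```

```text
(no output)
```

View pics/c1.png

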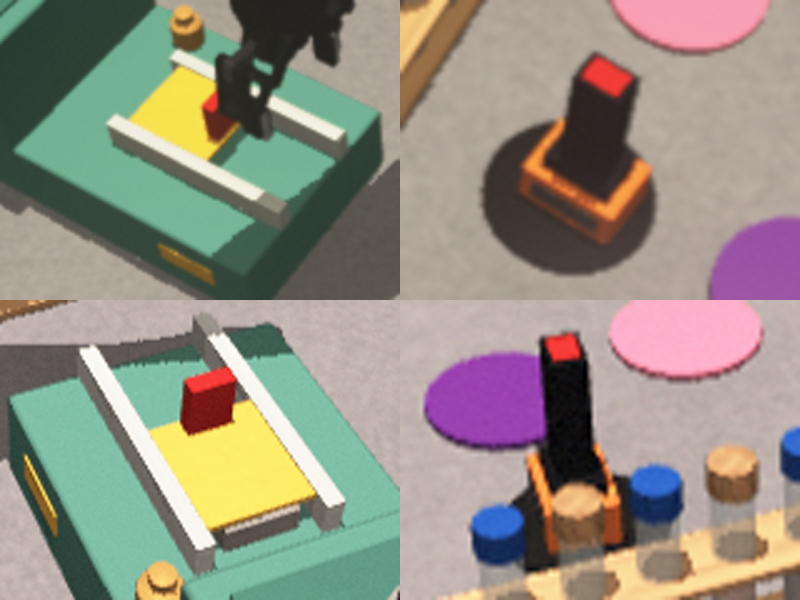

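View pics/wrist0.png

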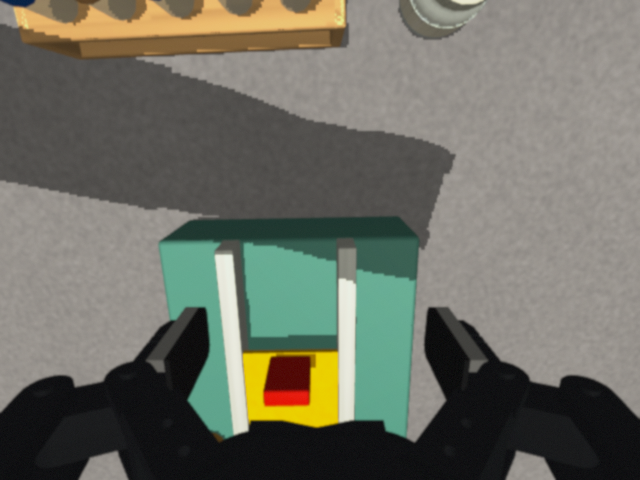

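```bash
cat >> h.py <<'E'
from scipy.optimize import least_squares
def proj(m,P):
    T=m['T'];p=(np.linalg.inv(T)@np.c_[P,np.ones(len(P))].T)[:3]
    f=240/np.tan(np.radians(m['fov_y']/2))
    return np.c_[m['cx']+f*p[0]/-p[2], m['cy']-f*p[1]/-p[2]]
def place(v,L):
    c,s=np.cos(v[2]),np.sin(v[2]); return np.c_[v[0]+c*L[:,0]-s*L[:,1],v[1]+s*L[:,0]+c*L[:,1],L[:,2]]
def fit(obs,v0,show=1):
    # obs: list of (model, rows of [X,Y,Z,u,v]) X,Y,Z mm
    obs=[(m,np.array(o,float)) for m,o in obs]
    res=lambda v:np.concatenate([proj(m,place(v,o[:,:3]/1000))-o[:,3:] for m,o in obs])
    q=least_squares(lambda v:res(v).ravel(),v0,loss='soft_l1',x_scale=[.1,.1,1])
    if show: print('pose',np.round(q.x[:2],4),'yaw',round(np.degrees(q.x[2]),2),'cost',round(q.cost,1)); print(np.round(res(q.x),1).tolist())
    return q
E
cat > a.py <<'E'
from h import *
sc,si,wr=[camera_model(n) for n in('scene','side','wrist')]
def S(L,x,y,k,ou=0,ov=0): return [[a,b,c,x+(u-ou)*k,y+(v-ov)*k] for a,b,c,u,v in L]
sd=S([(-54,-45,108,188,550),(-40,-45,108,214,543),(-54,150,108,79,349),(-40,150,108,93,345),(40,-45,108,318,505),(54,-45,108,343,497),(-110,150,80,10,398),(110,150,80,279,326)],320,260,.4,0,300)
w=[(-110,150,80,161,240),(110,150,80,418,238),(-54,150,108,217,250),(54,150,108,356,249)]
s=S([(110,150,80,247,265),(-110,150,80,382,108),(110,-120,80,15,150),(54,-45,108,110,118),(54,150,108,288,208)],130,155,.4)
for o in([(si,sd),(wr,w),(sc,s)],[(si,sd)],[(sc,s)],[(wr,w)]): fit(o,[.6,-.1,0])
ms=lambda t:[(a,b,126,u,v) for (a,b),(u,v) in zip(t,[(580,79),(597,52),(637,67),(618,97)])]
for yaw in(0,45,90,135):
  # scene cam: image right ~ +y-x
  c=[]
  t=[(-11,-15),(-11,15),(11,15),(11,-15)]; h=[(-22,-30),(-22,30),(22,30),(22,-30)]
  def mk(k):
    r_=lambda a:a[k:]+a[:k]
    T=r_(t);H=r_(h)   # clockwise? tried both below
    return T,H
  for k in range(4):
   T,H=mk(k)
   o1=S(ms(T)+[(*H[0],36,520,170),(*H[2],36,654,165),(*H[3],36,612,222)],345,235,.25,400,0)
   q=fit([(sc,o1)],[.6,.3,np.radians(yaw)],0)
   c.append((round(q.cost,1),k,np.round(q.x[:2],4).tolist(),round(np.degrees(q.x[2]),1)))
  print(sorted(c)[:2])
E
python3 a.py
```

```text
pose [ 0.5762 -0.162 ] yaw 0.46 cost 33.2
[[1.8, -0.7], [-0.6, -0.5], [-1.4, -1.5], [0.1, -1.8], [2.5, 0.5], [0.1, 1.3], [-2.3, -2.6], [-3.2, -3.2], [-5.6, 0.2], [2.1, 0.3], [-3.4, 0.2], [-0.1, 0.2], [-1.3, 3.6], [0.3, 0.5], [-1.4, -1.8], [-1.3, 0.8], [-3.9, 1.3]]
pose [ 0.5755 -0.164 ] yaw -0.23 cost 12.9
[[1.4, 0.2], [-0.9, 0.5], [-0.6, -1.2], [0.9, -1.4], [2.5, 1.9], [0.2, 2.7], [-1.6, -2.4], [-1.9, -2.2]]
pose [ 0.5736 -0.1613] yaw 1.6 cost 5.3
[[1.2, 2.3], [1.0, -1.3], [-0.4, -1.4], [-0.3, 0.6], [-1.8, -0.1]]
pose [ 0.5777 -0.1619] yaw 0.5 cost 7.9
[[-4.0, 0.1], [3.7, 0.1], [-1.7, 0.1], [1.7, 0.0]]
[(np.float64(5.9), 1, [0.4924, 0.299], np.float64(-182.4)), (np.float64(5.9), 3, [0.4924, 0.299], np.float64(-2.4))]
[(np.float64(5.9), 1, [0.4924, 0.299], np.float64(177.6)), (np.float64(5.9), 3, [0.4924, 0.299], np.float64(-2.4))]
[(np.float64(5.9), 1, [0.4924, 0.299], np.float64(177.6)), (np.float64(5.9), 3, [0.4924, 0.299], np.float64(-2.4))]
[(np.float64(5.9), 1, [0.4924, 0.299], np.float64(177.6)), (np.float64(5.9), 3, [0.4924, 0.299], np.float64(-2.4))]
```

```bash
cat > b.py <<'E'
from a import *
t=[(-17,43,151,265,392),(17,43,151,309,392),(-17,29,151,265,404),(17,29,151,309,404)]
print('---');fit([(wr,t)],[.6,-.1,0]);fit([(wr,w+t)],[.6,-.1,0]);fit([(si,sd),(wr,w+t),(sc,s)],[.6,-.1,0])
E
python3 b.py | sed -n '/---/,$p'; python3 -c "
from h import *
print(camera_model('wrist').keys())"
```

```text
---
pose [ 0.5779 -0.1474] yaw 0.18 cost 8.1
[[-1.9, -1.7], [1.3, -1.7], [-1.1, 2.4], [1.4, 2.4]]
pose [ 0.5779 -0.1605] yaw 0.59 cost 70.7
[[-4.2, -1.2], [3.8, -1.6], [-1.8, -1.5], [1.7, -1.8], [-1.7, 13.6], [0.9, 13.3], [-0.7, 17.2], [1.2, 16.9]]
pose [ 0.5773 -0.1612] yaw 0.61 cost 98.4
[[2.3, -1.2], [-0.1, -1.0], [-1.2, -1.9], [0.3, -2.2], [2.8, -0.1], [0.4, 0.7], [-2.1, -2.8], [-3.2, -3.6], [-4.9, -0.4], [3.0, -1.0], [-2.6, -0.7], [0.8, -1.0], [-2.5, 14.3], [0.0, 14.0], [-1.5, 17.9], [0.3, 17.6], [-1.1, 4.0], [0.3, 0.7], [-1.4, -1.2], [-1.3, 1.3], [-3.8, 1.7]]
dict_keys(['fov_y', 'cx', 'cy', 'T'])
```

Emit:
carry_out([
  [0, 0, 0, -20, -6, 0, 85],
  [0, 0, 0, -20, -6, 0, 85],
  [0, 0, 0, -20, -6, 0, 85],
  [0, 0, 0, -10, -4, 0, 85],
  [0, 0, 0, 0, 0, 0, 85],
], squeeze=30)

```text
t: 0.78
tool_pos: [0.5778, -0.071, 0.2314]
orientation: [[0.002, 1.0, 0.0], [1.0, -0.002, 0.0], [0.0, 0.0, -1.0]]
contact_force: [-0.2, -0.4, -0.4]
grip_width: 0.998
```

```bash
python3 - <<'E'
from h import *
save('wrist','w1.png'); print(np.round(camera_model('wrist')['T'],4).tolist())
m=camera_model('wrist')
v=[.577,-.161,.008]
L=np.array([(-17,43,151),(17,43,151),(-17,29,151),(17,29,151),(-110,150,80),(110,150,80),(-54,150,108),(54,150,108)])/1000
print(np.round(proj(m,place(v,L))).tolist())
E
```

```text
[[1.0, 0.0005, 0.0011, 0.5778], [-0.0008, 0.9567, 0.2912, 0.0045], [-0.0009, -0.2912, 0.9567, 0.3748], [0.0, 0.0, 0.0, 1.0]]
[[290.0, 319.0], [340.0, 319.0], [291.0, 338.0], [340.0, 337.0], [173.0, 152.0], [456.0, 150.0], [237.0, 154.0], [391.0, 152.0]]
```

View pics/w1.png

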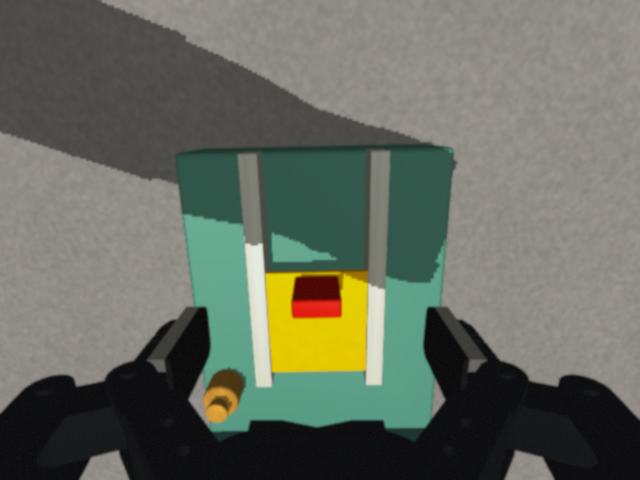

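```bash
cat >> h.py <<'E'
def fitk(m,o,v0,g0=0.0,tab=None):
    # wrist fit with radial k1, k2=0; optional tab rows use gate opening g
    o=np.array(o,float); f=240/np.tan(np.radians(m['fov_y']/2)); c=np.array([m['cx'],m['cy']])
    def res(x):
        P=o[:,:3]/1000; n=len(P)
        if tab is not None: Q=np.array(tab,float); P=np.r_[P,Q[:,:3]/1000+[0,x[4],0]]; uv=np.r_[o[:,3:],Q[:,3:]]
        else: uv=o[:,3:]
        d=(proj(m,place(x[:3],P))-c)/f; d=d*(1+x[3]*(d**2).sum(1)[:,None])*f+c
        return d-uv
    q=least_squares(lambda x:res(x).ravel(),list(v0)+[0,g0],x_scale=[.1,.1,1,.1,.1])
    print('pose',np.round(q.x[:2],4),'yaw',round(np.degrees(q.x[2]),2),'k1',round(q.x[3],3),'gate',round(q.x[4],4)); print(np.round(res(q.x),1).tolist())
    return q
E
python3 - <<'E'
from h import *
m=camera_model('wrist')
o=[(-54,-45,108,256,387),(-40,-45,108,272,387),(40,-45,108,366,385),(54,-45,108,383,384),(-54,150,108,238,154),(-40,150,108,257,153),(40,150,108,369,152),(54,150,108,389,151),(-110,150,80,177,154),(110,150,80,454,148)]
t=[(-17,43,151,292,297),(17,43,151,341,297),(-17,29,151,292,316),(17,29,151,341,316),(-40,-45,106,272,373),(40,-45,106,366,372)]
fitk(m,o,[.577,-.161,0],0,t)
E
```

```text
pose [ 0.5787 -0.1607] yaw 1.19 k1 -0.028 gate 0.0151
[[0.5, -0.4], [0.7, -0.7], [-0.5, -0.3], [-1.2, 0.4], [-0.7, 0.5], [0.1, 1.0], [1.5, -0.5], [1.3, 0.1], [-3.5, 0.1], [1.3, -0.1], [-1.1, 1.8], [1.0, 0.8], [-0.2, 1.6], [1.0, 0.7], [-0.1, -3.0], [-0.4, -3.7]]
```

Emit:
carry_out([
  [0, 0, -0.021, -20, 0, 0, 85],
  [0, 0, 0, -20, 0, 0, 85],
  [0, 0, 0, 0, 0, 28, 85],
  [0, 0, 0, 0, 0, 28, 85],
  [0, 0, 0, 0, 0, 28, 85],
  [0, 0, 0, 0, 0, 18, 85],
  [0, 0, 0, 0, 0, 10, 60],
  [0, 0, 0, 0, 0, 0, 50],
], squeeze=30)

```text
t: 1.82
tool_pos: [0.5784, -0.11, 0.1192]
orientation: [[-0.021, 1.0, -0.0], [1.0, 0.021, 0.0], [0.0, -0.0, -1.0]]
contact_force: [-0.3, -0.2, -0.2]
grip_width: 0.597
```

```bash
python3 - <<'E'
from h import *
save('wrist','w2.png'); save('side','s2.png'); print(r.observe()['contact_force'])
w=cv2.imread('pics/w2.png');s=cv2.imread('pics/s2.png')
cv2.imwrite('pics/c2.png',np.hstack([cv2.resize(w[180:480,120:520],(400,300)),cv2.resize(s[240:390,300:500],(400,300))]))
E
```

```text
[0.15663417 0.04826607 0.15316766]
```

View pics/c2.png

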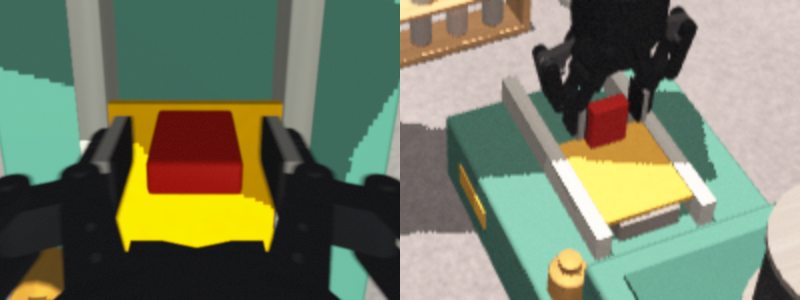

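Emit:
carry_out([
  [0, 0, 0, 0, 0, 0, 30],
  [0, 0, 0, 0, 0, 0, 28],
  [0, 0, 0, 0, 0, 0, 28],
  [0, 0, 0, 12, 0, 0, 28],
  [0, 0, 0, 15, 0, 0, 28],
  [0, 0, 0, 15, 0, 0, 28],
  [0, 0, 0, 12, 0, 0, 28],
  [0, 0, 0, 8, 0, 0, 28],
  [0, 0, 0, 2, 0, 0, 28],
  [0, 0, 0, 0, 0, 0, 28],
], squeeze=30)

```text
t: 3.18
tool_pos: [0.5763, -0.0458, 0.1207]
orientation: [[-0.021, 1.0, -0.001], [1.0, 0.021, -0.0], [-0.0, -0.001, -1.0]]
contact_force: [-8.6, 1.6, 9.8]
grip_width: 0.392
```

Emit:
carry_out([
  [0, 0, 0, 2, -1, 0, 28],
  [0, 0, 0, 1, 0, 0, 28],
  [0, 0, 0, 0, 0, 0, 28],
])

```text
t: 3.55
tool_pos: [0.5763, -0.0439, 0.1208]
orientation: [[-0.021, 1.0, 0.001], [1.0, 0.021, -0.002], [-0.002, 0.001, -1.0]]
contact_force: [-3.9, -4.6, 6.0]
grip_width: 0.392
```

Emit:
carry_out([
  [0, 0, 0, 2, 0, 0, 28],
  [0, 0, 0, 1, 0, 0, 28],
  [0, 0, 0, 0, 0, 0, 28],
])

```text
t: 3.92
tool_pos: [0.5763, -0.0439, 0.1208]
orientation: [[-0.019, 1.0, 0.001], [1.0, 0.019, -0.008], [-0.008, 0.001, -1.0]]
contact_force: [-4.4, -18.7, 4.4]
grip_width: 0.39
```

Emit:
carry_out([
  [0, 0, 0, -3, 0, 0, 28],
  [0, 0, 0, 0, 0, 0, 60],
  [0, 0, 0, 0, 0, 0, 75],
  [0, 0, 0, 0, 0, 0, 85],
  [0, 0, 0, 0, 0, -20, 85],
  [0, 0, 0, 0, 0, -40, 85],
  [0, 0, 0, 0, 0, -40, 85],
  [0, 0, 0, 0, 0, -30, 85],
])

```text
t: 4.92
tool_pos: [0.5765, -0.0431, 0.253]
orientation: [[-0.021, 1.0, 0.003], [1.0, 0.021, -0.001], [-0.001, 0.003, -1.0]]
contact_force: [0.9, -0.4, 0.7]
grip_width: 0.994
```

Emit:
carry_out([
  [0, 0, 0, 30, -5, 0, 85],
  [0, 0, 0, 50, -10, 0, 85],
  [0, 0, 0, 50, -10, 0, 85],
  [0, 0, 0, 50, -10, 0, 85],
  [0, 0, 0, 50, -10, 0, 85],
  [0, 0, 0, 50, -10, 0, 85],
  [0, 0, 0, 50, -10, 0, 85],
  [0, 0, 0, 40, -5, 0, 85],
  [0, 0, 0, 30, -5, 0, 85],
  [0, 0, 0, 0, 0, 0, 85],
  [0, 0, 0, 0, 0, 0, 85],
])

```text
t: 6.3
tool_pos: [0.4929, 0.3549, 0.2502]
orientation: [[-0.021, 1.0, 0.001], [1.0, 0.021, -0.0], [-0.0, 0.001, -1.0]]
contact_force: [-0.2, 0.3, 0.7]
grip_width: 0.997
```

```bash
python3 - <<'E'
from h import *
save('wrist','w3.png'); save('side','s3.png'); print(r.observe()['tool_pos'])
E
```

```text
[0.49306557 0.35445076 0.24992298]
```

View pics/w3.png

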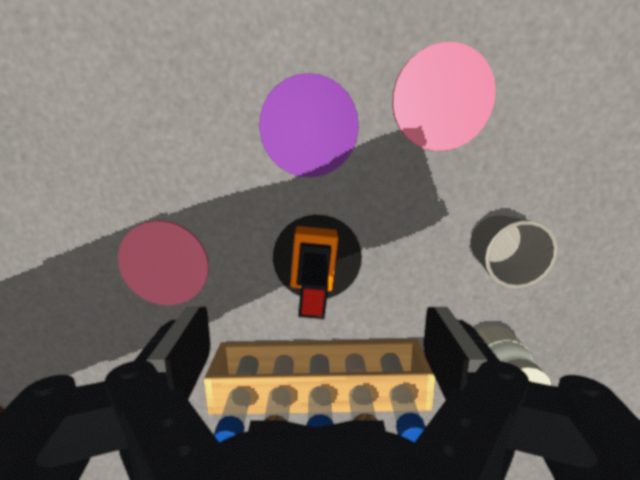

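```bash
python3 - <<'E'
import cv2,numpy as np
w=cv2.imread('pics/w3.png');s=cv2.imread('pics/s3.png')
cv2.imwrite('pics/c3.png',np.hstack([cv2.resize(w[210:330,275:355],(400,600),interpolation=cv2.INTER_CUBIC),cv2.resize(s[240:390,320:480],(400,375)).__class__(0) if 0 else np.vstack([cv2.resize(s[240:390,320:480],(400,375)),np.zeros((225,400,3),np.uint8)])]))
E
```

```text
(no output)
```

View pics/c3.png

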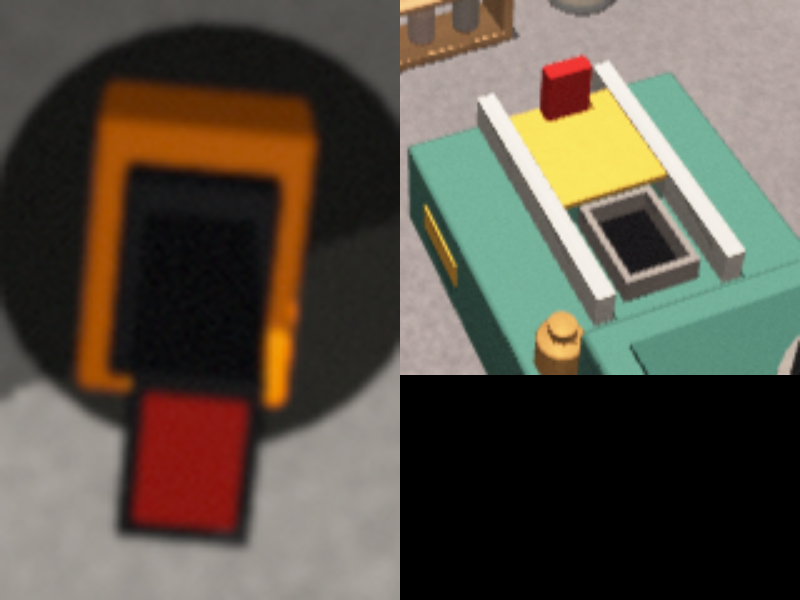

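```bash
python3 - <<'E'
from h import *
m=camera_model('wrist')
o=[(a,b,c,275+u/5,210+v/5) for a,b,c,u,v in [(-11,-15,126,118,533),(11,-15,126,245,545),(-11,15,126,133,385),(11,15,126,258,395),(-22,30,36,102,122),(22,30,36,318,137),(-22,-30,36,77,387),(22,-30,36,285,407),(-22,30,6,110,80),(22,30,6,310,97)]]
fit([(m,o)],[.49,.3,0]); fitk(m,o,[.49,.3,0])
E
```

```text
pose [0.4912 0.2978] yaw -4.53 cost 8.8
[[-0.8, 1.4], [0.9, 1.4], [-0.5, -3.2], [2.4, -2.6], [-0.3, -1.1], [-0.0, 0.1], [-0.0, 0.6], [-0.0, 0.5], [-0.4, -0.1], [0.0, 0.4]]
pose [0.491  0.2967] yaw -4.41 k1 -0.703 gate 0.0
[[-0.3, 0.2], [0.4, 0.0], [-0.6, -2.3], [1.9, -1.9], [-0.5, 0.1], [-0.3, 1.1], [0.3, 1.0], [-0.4, 0.7], [-0.5, 1.0], [-0.3, 1.4]]
```

Emit:
carry_out([
  [0, 0, 0.1, 0, 0, 0, 85],
  [0, 0, 0, -30, 1.5, 0, 85],
  [0, 0, 0, -27, 1, 0, 85],
  [0, 0, 0, 0, 0, 40, 85],
  [0, 0, 0, 0, 0, 40, 85],
  [0, 0, 0, 0, 0, 40, 75],
  [0, 0, 0, 0, 0, 35, 60],
  [0, 0, 0, 0, 0, 20, 45],
  [0, 0, 0, 0, 0, 0, 40],
  [0, 0, 0, 0, 0, 0, 40],
])

```text
t: 7.65
tool_pos: [0.4917, 0.2984, 0.076]
orientation: [[0.079, 0.997, 0.002], [0.997, -0.079, 0.001], [0.001, 0.002, -1.0]]
contact_force: [0.1, 0.3, 0.7]
grip_width: 0.469
```

```bash
python3 - <<'E'
from h import *
save('wrist','w4.png'); 
w=cv2.imread('pics/w4.png')
cv2.imwrite('pics/c4.png',cv2.resize(w[180:480,120:520],(800,600)))
E
```

```text
(no output)
```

View pics/c4.png

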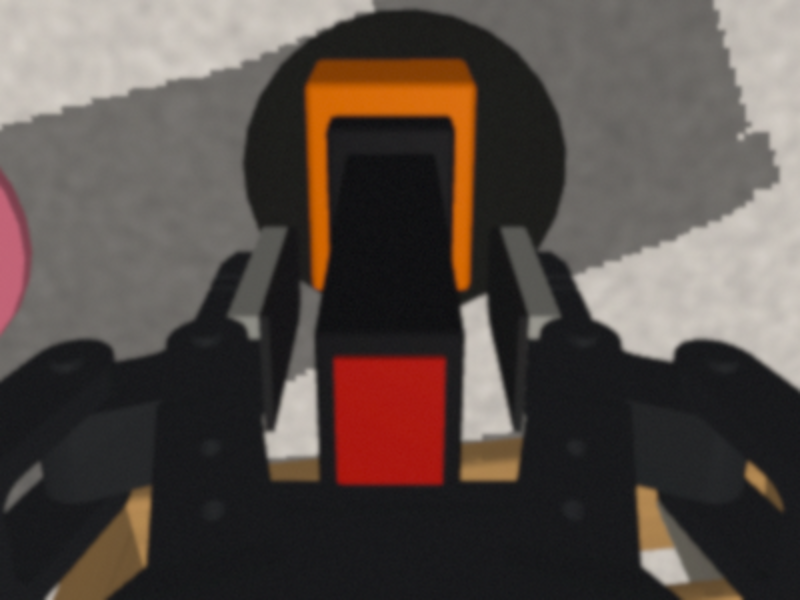

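Emit:
carry_out([
  [0, 0, 0, 0, 0, 0, 25],
  [0, 0, 0, 0, 0, 0, 15],
  [0, 0, 0, 0, 0, 0, 15],
  [0, 0, 0, 0, 0, 0, 15],
  [0, 0, 0, 0, 0, -10, 15],
  [0, 0, 0, 0, 0, -25, 15],
  [0, 0, 0, 0, 0, -40, 15],
  [0, 0, 0, 0, 0, -40, 15],
  [0, 0, 0, 0, 0, -40, 15],
  [0, 0, 0, 0, 0, -25, 15],
  [0, 0, 0, 0, 0, -10, 15],
  [0, 0, 0, 0, 0, 0, 15],
], squeeze=60)

```text
t: 9.2
tool_pos: [0.4907, 0.2983, 0.2643]
orientation: [[0.079, 0.997, 0.0], [0.997, -0.079, 0.0], [0.0, 0.0, -1.0]]
contact_force: [0.3, -0.2, -2.9]
grip_width: 0.253
```

Emit:
carry_out([
  [0, 0, -0.05, 0, 0, 0, 15],
  [0, 0, -0.05, 0, 0, 0, 15],
  [0, 0, 0, -15, 3, 0, 15],
  [0, 0, 0, -30, 5, 0, 15],
  [0, 0, 0, -40, 7, 0, 15],
  [0, 0, 0, -45, 8, 0, 15],
  [0, 0, 0, -45, 8, 0, 15],
  [0, 0, 0, -45, 8, 0, 15],
  [0, 0, 0, -45, 8, 0, 15],
  [0, 0, 0, -45, 8, 0, 15],
])

```text
t: 10.45
tool_pos: [0.5517, -0.0127, 0.2634]
orientation: [[-0.019, 1.0, -0.001], [1.0, 0.019, 0.0], [0.0, -0.001, -1.0]]
contact_force: [0.9, -0.5, -3.2]
grip_width: 0.25
```

Emit:
carry_out([
  [0, 0, 0, -45, 7, 0, 15],
  [0, 0, 0, -40, 6, 0, 15],
  [0, 0, 0, -30, 5, 0, 15],
  [0, 0, 0, -20, 3, 0, 15],
  [0, 0, 0, -10, 1, 0, 15],
  [0, 0, 0, -6, 1, 0, 15],
  [0, 0, 0, 0, 0, 10, 15],
  [0, 0, 0, 0, 0, 20, 15],
  [0, 0, 0, 0, 0, 20, 15],
  [0, 0, 0, 0, 0, 10, 15],
  [0, 0, 0, 0, 0, 0, 15],
  [0, 0, 0, 0, 0, 0, 15],
])

```text
t: 11.95
tool_pos: [0.5786, -0.1609, 0.2052]
orientation: [[-0.021, 1.0, 0.001], [1.0, 0.021, -0.001], [-0.001, 0.001, -1.0]]
contact_force: [-0.6, -0.0, -2.7]
grip_width: 0.253
```

```bash
python3 - <<'E'
from h import *
for n in('wrist','side','scene'): save(n,n+'5.png')
print(r.observe()['tool_pos'])
w,s,c=[cv2.imread(f'pics/{n}5.png') for n in('wrist','side','scene')]
cv2.imwrite('pics/c5.png',np.hstack([cv2.resize(w[130:430,190:450],(400,462))[:450],cv2.resize(s[230:380,340:473],(400,450))]))
cv2.imwrite('pics/c5s.png',cv2.resize(c[140:260,150:310],(800,600)))
E
```

```text
[ 0.5786711  -0.16115558  0.20517971]
```

View pics/c5.png

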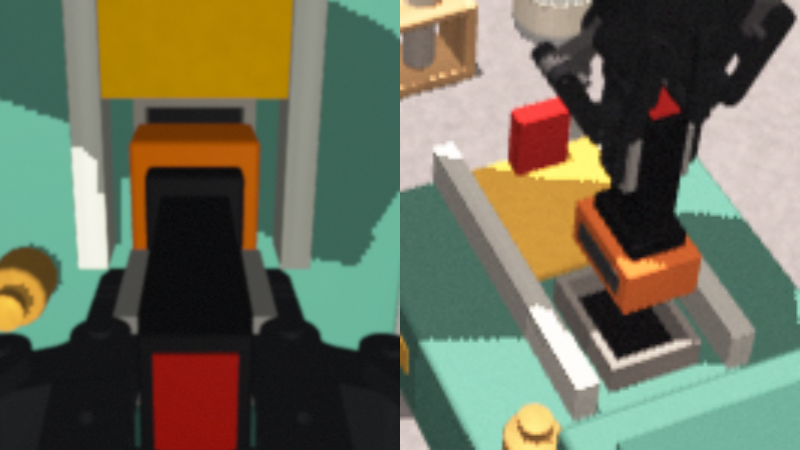

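```bash
python3 - <<'E'
from h import *
m=camera_model('wrist'); k=260/400
F=lambda L:[(a,b,c,190+u*k,130+v*300/462) for a,b,c,u,v in L]
print('blower');b=F([(-54,-45,108,80,268),(-40,-45,108,108,268),(40,-45,108,282,268),(54,-45,108,312,267),(-40,35,111,99,98),(40,35,111,290,98)])
fit([(m,b)],[.5785,-.161,.02])
print('meter');o=F([(-22,30,165,131,143),(22,30,165,259,143),(-22,30,135,135,125),(22,30,135,255,125),(-11,15,255,145,337),(11,15,255,247,337)])
fit([(m,o)],[.5785,-.161,.02])
E
```

```text
blower
pose [ 0.5785 -0.1608] yaw 1.44 cost 1.0
[[-0.2, 0.1], [1.1, 0.0], [-0.5, -0.4], [-0.5, 0.2], [0.4, 0.3], [-0.1, -0.2]]
meter
pose [ 0.5785 -0.162 ] yaw 1.21 cost 11.2
[[-1.3, 0.5], [1.4, 0.5], [1.7, -0.2], [-1.7, -0.2], [-5.1, -0.1], [4.4, -0.1]]
```

View pics/c5s.png

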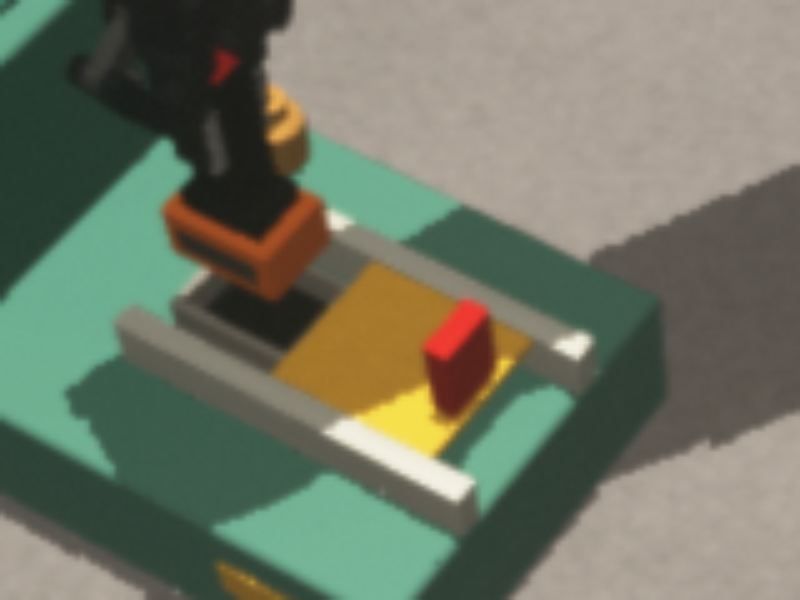

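Emit:
carry_out([
  [0, 0, 0, 1, 0, 8, 15],
  [0, 0, 0, 0, 0, 10, 15],
  [0, 0, 0, 0, 0, 7, 15],
  [0, 0, 0, 0, 0, 0, 15],
  [0, 0, 0, 0, 0, 0, 15],
  [0, 0, 0, 0, 0, 0, 15],
])

```text
t: 12.85
tool_pos: [0.5785, -0.1601, 0.1798]
orientation: [[-0.021, 1.0, 0.001], [1.0, 0.021, -0.0], [-0.0, 0.001, -1.0]]
contact_force: [-0.3, -0.0, -2.9]
grip_width: 0.249
```

```bash
python3 - <<'E'
from h import *
for n in('wrist','side','scene'): save(n,n+'6.png')
s,c=[cv2.imread(f'pics/{n}6.png') for n in('side','scene')]
cv2.imwrite('pics/c6.png',np.hstack([cv2.resize(c[140:260,150:260],(400,436)),cv2.resize(s[230:380,340:478],(400,436))]))
E
```

```text
(no output)
```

View pics/c6.png

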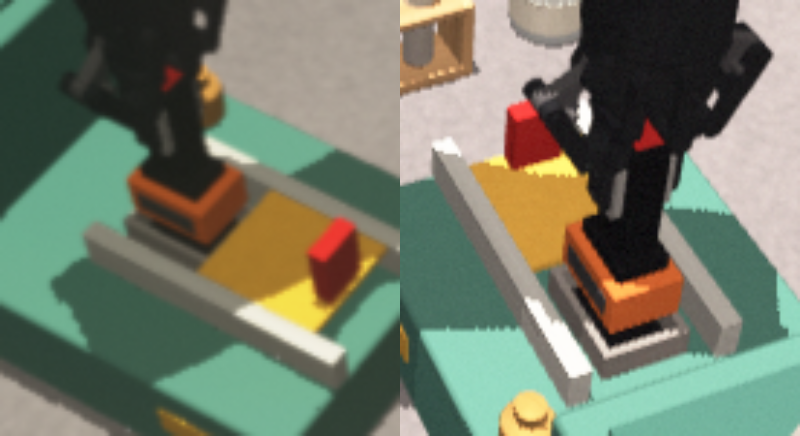

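```bash
python3 -c "
from h import *
print(r.job_done())"
```

```text
the job is handed in; nothing more can be done
None
```

I opened the gate fully by its red tab, then carried the meter over the rack, and it is now held above the blower outlet. I handed the job in at about 13 s of the 58 s allowed.

- **Gate:** it was already about 14 mm open at the start. I slid it on until it hit its stop at 18.7 N, and a later picture showed the outlet fully uncovered.
- **Carry:** the meter's underside was about 190 mm up as it crossed the rack and about 135 mm over the open gate's tab side before the final descent. The wrist force during the carry was only the meter's own weight.
- **Final pose:**
  - **Position:** the tool is at (0.5785, -0.1601, 0.180). By my estimate the underside is 10 mm above the rim.
  - **Centring:** the wrist-picture fits, taken 25 mm higher, showed it centred to about 1 mm and square to within 0.3°. I corrected the 1 mm before descending.
  - **Contact:** the force reading at the end, about 2.9 N, is close to the meter's weight, so it appears to touch nothing else. The last side and scene pictures show a visible gap all round.
- **Disagreements in the measurements:**
  - The single-camera estimates of the blower's angle ranged from -0.2° to 1.6°. I used the close wrist fit of 1.2°; the last fit gave 1.4°.
  - Some fits left pixel errors of up to about 5 px, probably from lens distortion or edge reading.
- **Bystanders:** the weight stands where it was and nothing came near the jar or cup, but I did not measure their positions again at the end.

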